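Release a clamped fuel pump and put it in the order tray

ROBOT

A 6-joint arm with a two-finger parallel gripper is mounted at the origin on the work surface. World frame = base frame: x ahead of the robot, y to its left, z up, the work surface at z = 0. Lengths are in m, angles in rad, forces in N, time in s.
With the tool pointing down it reaches from about 0.35 to 0.85 m from the base axis. Payload 8.1 kg.
Tool frame: the origin (TCP) lies on the centre line of the jaws, within the pads' length; the fingertips stand 17 mm ahead of it and the grasp point (between the pads) lies 2 mm behind it; z points along the fingers, y is the line along which they close (so a half turn about z gives the same grasp; the last joint's range is limited). The gripper opens to 93 mm and grips with 3 to 60 N. Pads are 15 mm wide; open, the fingers measure 128 mm over their backs; the gripper's body (75 mm by 188 mm) begins 65 mm behind the grasp point.
Start: joints at [-1.187, 0.13, 1.488, -0, 1.523, -0.085], TCP at [0.271, -0.535, 0.236] pointing down, gripper open.
Joint ranges: [-2.96, 2.96], [-0.89, 2.26], [0.02, 2.5], [-1.34, 4.48], [0, 2.73], [-2.66, 2.66]. Speed limits (rad/s): [2.39, 2.39, 2.79, 3.14, 3.14, 3.14].

INTERFACE

Orientations are given as a rotation vector (axis times angle).
In Python, from plant import telemetry, viewer, order gives the robot as it stands.
- The arm moves only by the tool send_rows, never from a script. Its argument "plan" is a list that holds one entry, the list of rows, each a list of 5 numbers: the closure, from -1 (fully open) to 1 (shut), then the shift along the world's x, y, z normalised to -1 to 1, where 1 is 0.2 m, then the turn about the world's z normalised to -1 to 1, where 1 is 60 degrees. A call has 1 to 20 rows; each row is the pose to reach, as a shift and turn from the pose commanded when the call began; what a row does not reach only later rows make up. A row lasts 1/12 s, in which the tool goes at most 41.7 mm and 7.16 degrees, less where a joint would pass 70% of its speed; a pose out of reach is approached as far as the arm can. A call with a number of a shift or a turn outside -1 to 1 is refused whole. A call with a gripper value outside its range is refused whole. The fingers move at their own pace and stop on an object; "force" is the grip in N (left out, the last holds). Time passes only in rows, so rows that repeat a pose let the fingers close. It gives the time, the measured TCP pose, the force, the opening and the grip force at its end, in the units of the state.
- telemetry.read_state(): the state, without advancing time (a new reading comes with each control period).
- viewer.read_camera(name): name is "scene" or "top" or "wrist"; returns (picture, depth): 384x512x3 uint8, blue, green, red; 384x512 float32, m along the optical axis (not along the pixel's ray), 0 where there is no reading.
- viewer.calibration(name): a dict with "camera_matrix" (3x3 intrinsics, pixels), "extrinsics" (4x4, takes a point from camera to world coordinates); the wrist camera has in their place "hand_eye" (4x4, takes a point from camera to tool coordinates, whose origin is the TCP and whose axes are the flange's). Camera axes: x right, y up, looking along -z (the intrinsics and any distortion apply to the point x, -y, -z); pixel columns grow to the right and rows downward; lengths in m; the calibration is good to about 2 mm. The wrist camera is an equidistant fisheye: a pixel r from the principal point sees the ray r / f radians off the axis. A picture is of the moment at which its call begins: read the wrist's pose just before it. calibration takes no time and is no camera call.
- order.close_job(): hands the job in; it is judged then, once.
The state is a dict: "t": time; "q": joint angles; "dq": joint speeds; "joint_torque": joint torques, N m; "tool_pos": TCP position; "orientation": TCP orientation; "force": force on the tool from outside, world axes, zero at the start; "wrist_torque": the same for the moment, N m; "opening": finger opening in m; "gripper_force": force on a finger pad.
Only numpy, scipy, OpenCV 4.12 (cv2) and the standard library are available. Lean on these libraries where they do the work, as an engineer would, in place of code of your own. Each camera call takes 0.05 s, during which the arm holds its last target. There are 200 camera calls.

TASK

Clear the cardboard carton that stands in the crank's way: stand it upright, wholly on the yellow mat. Then wind the crank of the blue clamping stand one full turn anticlockwise to draw the jaw off the pump, lift the pump out of its cradle from under the lamp bar, and lower it gently to lie flat in the green tray, letting go of everything. Leave the crank wound open, do not knock the lamp bar, and do not disturb the other things on the bench.

Things in the scene. Friction and masses are not known exactly. Their poses are not given: they have to be found in the camera images.
- stand: Blue sloped clamping stand, fixed. Origin on the bench under it; x to its back, y left, z up. Its board, sloping 30 degrees and rising to the back, has in this frame the outward normal (-0.5, 0, 0.866), up-slope (0.866, 0, 0.5), and its face passes through (0, 0, 0.090). The board spans y -0.18 to 0.22, x -0.08 to 0.11. Pump cradle on the left half, crank on the right half.
- cradle (a point): Where the pump's centre lies in its cradle, 30 mm out from the board (stand's axes). Two black saddles 14 mm wide stand 55 mm to either side along y, open outward along the board's normal, with cheeks reaching 38 mm above the board; between them the board is bare.
- pump: Aluminium cylindrical fuel pump with black end bands, 40 mm in diameter, 160 mm long, 0.3 to 0.6 kg. Origin at its centre, its long axis is its y axis. It lies level across the slope in the cradle.
- lamp: Aluminium lamp bar above the cradle, fixed to the stand by a 16 mm post at its left end (x 0.030, y 0.205). Same frame as stand; there the bar fills x 0.012 to 0.047, y 0.05 to 0.215, z 0.221 to 0.247, so a gripper pointing straight down on the pump strikes it; one leaning about 30 degrees, square to the board, passes in front.
- jaw_tip (a point): Tip of the flat steel jaw (red end, 30 mm wide, 11 mm thick), which lies 3 mm above the pump's right end and overlaps it by about 30 mm when shut. Winding the crank draws it to the stand's right (-y), 7.5 mm per rad. Only the crank moves it.
- crank (a joint): Crank angle in rad. About 0 to 0.3 at the start (jaw shut); it grows anticlockwise as seen looking down on the board, and stops at 6.65. At 0 the arm points straight up the slope. It stays where it is left.
- crank_axis (a point): Point on the crank's axis of rotation, level with the middle of its red knob; its z axis is the axis of rotation (the board's outward normal), its x axis points along the crank arm to the knob.
- crank_knob (a point): Middle of the red crank knob, 65 mm from the axis: a cylinder square to the board, 24 mm in diameter, 50 mm long (25 mm either side of this point), its foot 76 mm out from the board. It spins freely on the crank arm, so it can be gripped and led round with the tool's orientation unchanged. Turning needs about 3 N.
- carton: Closed cardboard carton, standing upright on the bench in front of the crank, in the way of the knob's lower swing: 60 x 60 x 160 mm tall, 0.35 to 0.65 kg. Origin at the centre of its underside, sides along its x and y.
- mat: Yellow square mat on the bench, 160 x 160 mm, 4 mm thick, fixed. Origin at the centre of its underside, sides along its x and y. It may be on the left or the right of the robot.
- tray: Green open tray, fixed, 160 mm (x) by 240 mm (y), 40 mm high, walls and floor 5 mm. Origin at the centre of its underside. On the other side from the mat.
- tape: Bystander: roll of amber packing tape lying flat, 96 mm across, 45 mm high.
- spray: Bystander: red spray can, 56 mm across, 180 mm tall.
- mug: Bystander: white mug, 80 mm across, 90 mm tall.
- jar: Bystander: glass jar, 66 mm across, 100 mm tall.
- wrench: Bystander: steel wrench lying flat, 180 mm long, origin near its middle.
- smallbox: Bystander: small cardboard box, 80 x 70 x 50 mm.

How it is judged:
By the outcome, as a careful person would: the job done as asked, in the order asked, and still so for the second after the job is handed in, with the robot touching nothing.
It also fails if it takes over 72 s, if anything falls off the work surface, if the arm or the gripper's body presses on something with over 40 N, if the wrist force passes 120 N, or if a joint passes its speed limit or range.

## Working session

There is one attempt and no reset: what is moved stays moved. The work goes in short steps, Python scripts to look and compute and a tool call to move; the robot and the scene stay as the last step left them, time stands still between calls to the robot, and variables do not carry over. Pictures are saved under pics/ and viewed, at most 10 in all, crops included, and the job is handed in when it is done.

Besides the shell and the picture viewer there is one more tool, called after "Request:" by a JSON object that holds its "fn" and its "kwargs", one argument or row to a line. send_rows: Moves the arm, as the interface text tells. Scaled input: -1 to 1 covers 0.2 m each way for a shift and 60 degrees each way for a turn. Its arguments: {"type":"object","properties":{"plan":{"type":"array"},"force":{"type":"number"}},"required":["plan"]}

```bash
mkdir -p pics; ls
cat > h.py <<'E'
import numpy as np, cv2
from plant import telemetry, viewer, order
from scipy.spatial.transform import Rotation as R
def grab(n):
    s=telemetry.read_state(); im,d=viewer.read_camera(n); c=viewer.calibration(n)
    if n=="wrist":
        T=np.eye(4);T[:3,:3]=R.from_rotvec(s["orientation"]).as_matrix();T[:3,3]=s["tool_pos"]; E=T@c["hand_eye"]
    else: E=c["extrinsics"]
    return im,d,np.array(c["camera_matrix"]),np.array(E)
def cloud(d,K,E,fish=False):
    v,u=np.indices(d.shape); x=(u-K[0,2])/K[0,0]; y=(v-K[1,2])/K[1,1]
    if fish:
        r=np.hypot(x,y)+1e-9; k=np.tan(np.minimum(r,1.5))/r; x,y=x*k,y*k
    P=np.stack([x*d,-y*d,-d],-1)@E[:3,:3].T+E[:3,3]
    P[d<=0]=np.nan; return P
E
python3 - <<'E'
from h import *
for n in ("scene","top"):
    im,d,K,E=grab(n); cv2.imwrite(f"pics/{n}0.png",im); np.savez(f"{n}0.npz",im=im,d=d,K=K,E=E); print(n,K.round(1).tolist(),E.round(3).tolist(),(d>0).mean(), viewer.calibration(n).keys())
print(telemetry.read_state())
E
```

```text
pics
scene [[349.5, 0.0, 255.0], [0.0, 349.5, 192.7], [0.0, 0.0, 1.0]] [[0.871, -0.311, 0.38, 0.974], [0.491, 0.532, -0.69, -0.802], [0.012, 0.788, 0.616, 0.836], [0.0, 0.0, 0.0, 1.0]] 0.9956105550130209 dict_keys(['camera_matrix', 'extrinsics'])
top [[441.5, 0.0, 253.7], [0.0, 441.5, 203.4], [0.0, 0.0, 1.0]] [[-0.018, 0.998, -0.054, 0.466], [-1.0, -0.018, 0.004, -0.02], [0.003, 0.055, 0.999, 1.481], [0.0, 0.0, 0.0, 1.0]] 0.9960072835286459 dict_keys(['camera_matrix', 'extrinsics'])
{'t': 0.1, 'q': array([-1.18740412e+00,  1.31128840e-01,  1.48915390e+00, -4.07882507e-05,
        1.52299815e+00, -8.54136727e-02]), 'dq': array([-0.00039328, -0.00197514, -0.00072723, -0.00074678,  0.00022734,
       -0.0005678 ]), 'joint_torque': array([ 5.80130509e-04, -5.61339784e+01, -4.93097663e+01,  7.69582693e-02,
        2.90418748e-02, -8.08638242e-05]), 'tool_pos': array([ 0.27091091, -0.53481575,  0.23467557]), 'orientation': array([-3.05406136e+00, -7.29290167e-01,  4.56685024e-04]), 'force': array([ 0.51904671, -1.18554612, -0.10179923]), 'wrist_torque': array([-0.01074663, -0.01116041, -0.00971605]), 'gripper_force': 0.0, 'opening': 0.09290134486142389}
```

View pics/scene0.png

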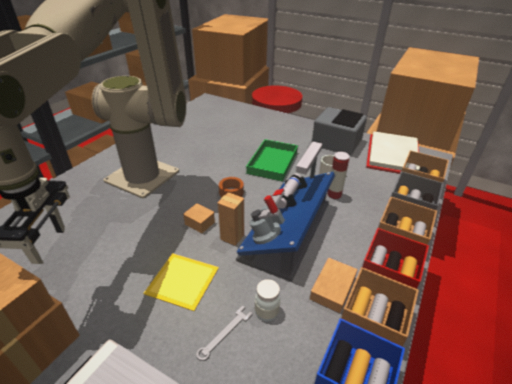

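View pics/top0.png

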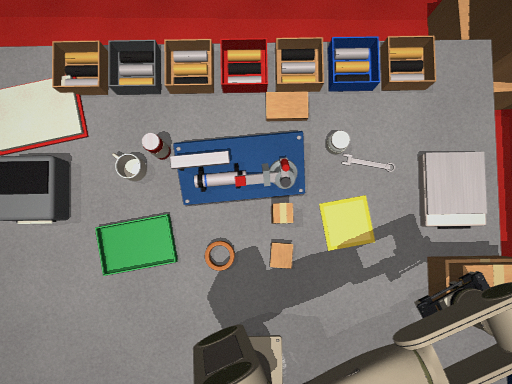

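```bash
cat > m.py <<'E'
from h import *
import sys
def load(n): 
    z=np.load(n+".npz"); return z["im"],cloud(z["d"],z["K"],z["E"])
def feats(n):
    im,P=load(n); H=cv2.cvtColor(im,cv2.COLOR_BGR2HSV); h,s,v=[H[...,i].astype(int) for i in range(3)]
    x,y,z=[P[...,i] for i in range(3)]; roi=(x>0.3)&(x<0.95)&(abs(y)<0.6)
    print("==",n)
    def box(m,name):
        m=cv2.erode(m.astype(np.uint8),np.ones((2,2)))>0
        Q=P[m]
        if len(Q)<8: print(name,"few",len(Q)); return Q
        (c,sz,a)=cv2.minAreaRect(Q[:,:2].astype(np.float32)); print(name,len(Q),"c",np.round(c,4),"sz",np.round(sz,3),"ang",round(a,1),"z",np.percentile(Q[:,2],[5,50,95]).round(4)); return Q
    box(roi&(h>22)&(h<35)&(s>150)&(z<0.03),"mat")
    box(roi&(h>50)&(h<75)&(s>120)&(z<0.08),"tray")
    brown=roi&(h>5)&(h<22)&(s>60)
    box(brown&(abs(z-0.16)<0.012)&(abs(y)<.25),"cartontop"); box(brown&(abs(z-0.05)<0.01)&(x<.6)&(abs(y+.08)<.08),"smallbox")
    red=roi&((h<6)|(h>174))&(s>150)&(y<0.1)&(y>-.25)&(x>.5)
    nl,L=cv2.connectedComponents(red.astype(np.uint8))
    for i in range(1,nl):
        if (L==i).sum()>12: box(L==i,"red%d"%i)
    b=roi&(h>100)&(h<125)&(s>120)&(z>0.02)
    B=P[b]; 
    for _ in range(4):
        c=np.median(B,0) if _==0 else B.mean(0); 
        w,V=np.linalg.eigh(np.cov((B-B.mean(0)).T)); nn=V[:,0]*np.sign(V[2,0]); c=B.mean(0)
        B=B[abs((B-c)@nn)<(0.02,0.008,0.005,0.004)[_]]
    yaw=np.arctan2(-nn[1],-nn[0]); print("board n",nn.round(4),"yaw",np.degrees(yaw),"N",len(B))
    xs=np.array([np.cos(yaw),np.sin(yaw),0]); ys=np.array([-xs[1],xs[0],0])
    print("ext x",np.percentile(B@xs,[0.3,99.7]).round(4),"y",np.percentile(B@ys,[.3,99.7]).round(4))
    # x where plane height 0.09
    xo=(c@nn-0.09*nn[2])/(nn@xs)  # along xs with y-comp irrelevant
    print("xo",xo)
    return P,h,s,v,xs,ys,xo
if __name__=="__main__":
    for n in ("scene0","top0"): feats(n)
E
python3 m.py
```

```text
== scene0
mat 791 c [ 0.4804 -0.3367] sz [0.156 0.158] ang 9.9 z [0.0014 0.0037 0.0065]
tray 905 c [0.423  0.3618] sz [0.154 0.248] ang 10.2 z [0.0018 0.0055 0.0384]
cartontop 265 c [ 0.5136 -0.114 ] sz [0.06  0.057] ang 86.5 z [0.1507 0.1592 0.1617]
smallbox 378 c [ 0.4414 -0.1178] sz [0.067 0.2  ] ang 86.3 z [0.0421 0.0491 0.0523]
red1 21 c [0.6129 0.0133] sz [0.024 0.017] ang 61.9 z [0.1415 0.1478 0.1518]
red2 80 c [ 0.652 -0.123] sz [0.03  0.012] ang 10.1 z [0.1918 0.2109 0.2285]
red3 221 c [ 9.397e-01 -3.000e-04] sz [0.02  0.154] ang 0.0 z [0.0035 0.0635 0.0886]
board n [-0.0676 -0.1219  0.9902] yaw 61.00057951063562 N 394
ext x [0.0707 0.5316] y [-1.0406 -0.5316]
xo 0.1255510046338878
== top0
mat 383 c [ 0.4762 -0.3375] sz [0.155 0.155] ang 9.5 z [-0.0006  0.0043  0.01  ]
tray 3479 c [0.4168 0.3617] sz [0.155 0.239] ang 9.5 z [-0.0002  0.0054  0.0364]
cartontop 224 c [ 0.5084 -0.1128] sz [0.055 0.054] ang 88.8 z [0.1559 0.16   0.1649]
smallbox 478 c [ 0.374  -0.1124] sz [0.066 0.076] ang 85.4 z [0.0452 0.05   0.0548]
red1 375 c [ 0.9331 -0.0025] sz [0.146 0.02 ] ang 88.7 z [0.0094 0.0517 0.0902]
red2 55 c [ 0.6453 -0.1176] sz [0.032 0.018] ang 8.8 z [0.2066 0.2248 0.2302]
red3 80 c [0.6083 0.013 ] sz [0.024 0.027] ang 2.0 z [0.1335 0.1446 0.1531]
board n [-0.4881 -0.044   0.8717] yaw 5.152895727546324 N 2354
ext x [0.5575 0.7421] y [-0.2433  0.1498]
xo 0.6389410556115088
```

```bash
sed -i 's/(s>120)&(z>0.02)/(s>120)\&(z>0.045)\&(x>.54)\&(x<.78)\&(y<.2)\&(y>-.28)/' m.py
cat > m2.py <<'E'
from m import *
for n in ("scene0","top0"):
    P,h,s,v,xs,ys,xo=feats(n)
    yaw=np.radians(5.15); xs=np.array([np.cos(yaw),np.sin(yaw),0]); ys=np.array([-xs[1],xs[0],0])
    O=xs*0.639+ys*-0.067 if n=="top0" else xs*0.643+ys*-0.067
    S=np.stack([(P-O)@xs,(P-O)@ys,P[...,2]],-1)
    nn=np.array([-.5,0,.866]); up=np.array([.866,0,.5])
    a=S@up; hgt=(S-[0,0,.09])@nn; yy=S[...,1]
    near=(abs(yy)<.25)&(abs(S[...,0])<.13)&(S[...,2]>.02)
    board=near&(h>100)&(h<125)&(s>120); print("board hgt",np.nanpercentile(hgt[board],[10,50,90]).round(4),"a",np.nanpercentile(a[board],[.5,99.5]).round(3),"y",np.nanpercentile(yy[board],[.5,99.5]).round(3))
    # pump: gray / black, height 30..56
    for y0 in np.arange(-0.0,0.2,0.02):
        m=near&(hgt>.025)&(hgt<.06)&(yy>y0)&(yy<y0+.02)&(a<.1)
        if m.sum()>4: print("y%.2f"%y0,m.sum(),"a",np.percentile(a[m],[3,50,97]).round(3),"h max",np.percentile(hgt[m],97).round(3),"a@top",np.median(a[m&(hgt>.044)]).round(3))
    m=near&(hgt>.035)&(hgt<.055)&(yy>-.05)&~((s>150)&(h<8)); print("y ext h35-55",np.percentile(yy[m],[.5,1,99,99.5]).round(3))
    lamp=near&(S[...,2]>.215)&(yy>.03); print("lamp x",np.percentile(S[lamp][:,0],[2,98]).round(3),"y",np.percentile(yy[lamp],[1,99]).round(3),"z",np.percentile(S[lamp][:,2],[5,50,95]).round(3))
    red=near&((h<6)|(h>174))&(s>150)
    for nm,mm in(("knob",red&(yy<-.03)),("jaw",red&(yy>-.03)&(hgt<.08))):
        print(nm,mm.sum(),"a",np.percentile(a[mm],[3,50,97]).round(4),"y",np.percentile(yy[mm],[3,50,97]).round(4),"h",np.percentile(hgt[mm],[3,50,97]).round(4))
        t=mm&(hgt>np.percentile(hgt[mm],97)-.006); print("  top: a",np.nanmean(a[t]).round(4),"y",np.mean(yy[t]).round(4),t.sum(), P[t].mean(0).round(4))
    j=near&(hgt>.04)&(hgt<.075)&(yy<0); print("crankbody y",np.percentile(yy[j],[2,98]).round(3),"a",np.percentile(a[j],[2,98]).round(3))
E
python3 m2.py | grep -v "^red"
```

```text
== scene0
mat 791 c [ 0.4804 -0.3367] sz [0.156 0.158] ang 9.9 z [0.0014 0.0037 0.0065]
tray 905 c [0.423  0.3618] sz [0.154 0.248] ang 10.2 z [0.0018 0.0055 0.0384]
cartontop 265 c [ 0.5136 -0.114 ] sz [0.06  0.057] ang 86.5 z [0.1507 0.1592 0.1617]
smallbox 378 c [ 0.4414 -0.1178] sz [0.067 0.2  ] ang 86.3 z [0.0421 0.0491 0.0523]
board n [-0.4945 -0.0406  0.8683] yaw 4.691894623525178 N 2151
ext x [0.5643 0.7417] y [-0.2405  0.1406]
xo 0.6406407238437533
board hgt [-0.0012  0.0013  0.0029] a [-0.048  0.159] y [-0.179  0.207]
y-0.00 60 a [0.029 0.052 0.06 ] h max 0.057 a@top 0.054
y0.02 62 a [0.052 0.06  0.078] h max 0.058 a@top 0.055
y0.04 30 a [0.051 0.057 0.078] h max 0.05 a@top 0.055
y0.06 36 a [0.042 0.057 0.061] h max 0.052 a@top 0.049
y0.08 41 a [0.035 0.054 0.062] h max 0.052 a@top 0.047
y0.10 37 a [0.036 0.056 0.061] h max 0.052 a@top 0.048
y0.12 41 a [0.037 0.058 0.077] h max 0.05 a@top 0.047
y0.14 62 a [0.01  0.059 0.078] h max 0.051 a@top 0.048
y0.16 12 a [0.04  0.054 0.061] h max 0.05 a@top 0.049
y0.18 7 a [0.088 0.095 0.1  ] h max 0.041 a@top nan
y ext h35-55 [-0.045 
[... 1199 characters left out ...]
052 a@top 0.045
y0.10 79 a [0.032 0.052 0.065] h max 0.053 a@top 0.047
y0.12 89 a [0.031 0.055 0.078] h max 0.052 a@top 0.047
y0.14 125 a [0.014 0.052 0.082] h max 0.052 a@top 0.047
y0.16 37 a [0.03  0.054 0.065] h max 0.05 a@top 0.048
y ext h35-55 [-0.046 -0.043  0.167  0.168]
lamp x [0.013 0.048] y [0.053 0.214] z [0.238 0.247 0.251]
knob 78 a [0.0919 0.106  0.1121] y [-0.1172 -0.1064 -0.0977] h [0.0854 0.1226 0.1282]
  top: a 0.1004 y -0.1075 40 [ 0.6371 -0.1178  0.2269]
jaw 104 a [0.0283 0.0456 0.0612] y [0.0125 0.027  0.041 ] h [0.0575 0.0637 0.0679]
  top: a 0.0466 y 0.0271 81 [0.6092 0.0149 0.1468]
crankbody y [-0.135 -0.004] a [0.008 0.071]
  return _methods._mean(a, axis=axis, dtype=dtype,
  ret = ret.dtype.type(ret / rcount)
```

Request:
{"fn": "send_rows", "kwargs": {
  "plan": [
    [[-1, 1, 1, 0.5, -0.49], [-1, 1, 1, 0.5, -0.49], [-1, 1, 1, 0.5, -0.49], [-1, 1, 1, 0.5, -0.49], [-1, 1, 1, 0.5, -0.49], [-1, 1, 1, 0.5, -0.49], [-1, 1, 1, 0.5, -0.49], [-1, 1, 1, 0.5, -0.49], [-1, 1, 1, 0.5, -0.49]]
  ]
}}

```text
t: 0.85
tool_pos: [0.4736, -0.333, 0.3371]
orientation: [3.14, -0.063, 0.004]
force: [1.0, -0.2, -0.3]
opening: 0.093
gripper_force: 0.0
```

Request:
{"fn": "send_rows", "kwargs": {
  "plan": [
    [[-1, 0.2, 1, 0, 0], [-1, 0.2, 1, 0, 0], [-1, 0.2, 1, 0, 0], [-1, 0.2, 1, 0, 0], [-1, 0.2, 1, 0, 0], [-1, 0.2, 1, 0, 0], [-1, 0.2, 1, 0, 0]]
  ]
}}

```text
t: 1.43
tool_pos: [0.5108, -0.1346, 0.3348]
orientation: [3.141, -0.065, -0.002]
force: [-0.2, 0.1, -0.4]
opening: 0.093
gripper_force: 0.0
```

Run:
```python
from h import *
im,d,K,E=grab("wrist"); cv2.imwrite("pics/w1.png",im); np.savez("w1.npz",im=im,d=d,K=K,E=E); print(K.round(1).tolist(),E.round(3).tolist()); s=telemetry.read_state(); print(s["tool_pos"],s["orientation"],s["q"],s["t"])
P=cloud(d,K,E,True); H=cv2.cvtColor(im,cv2.COLOR_BGR2HSV); 
m=(abs(P[...,2]-.16)<.012)&(abs(P[...,0]-.51)<.06)&(abs(P[...,1]+.11)<.06)
m=cv2.erode(m.astype(np.uint8),np.ones((2,2)))>0
print(m.sum(),cv2.minAreaRect(P[m][:,:2].astype(np.float32)),np.median(P[m],0))
```

```text
[[297.3, 0.0, 254.8], [0.0, 297.3, 193.0], [0.0, 0.0, 1.0]] [[-0.042, 0.964, 0.262, 0.583], [-0.999, -0.04, -0.01, -0.138], [0.0, -0.262, 0.965, 0.484], [0.0, 0.0, 0.0, 1.0]]
[ 0.5106072  -0.13583674  0.33480519] [ 3.14037327e+00 -6.83208018e-02 -2.19851001e-03] [-3.56439418e-01 -8.24768859e-02  1.52568526e+00 -9.16532444e-04
  1.69955019e+00  1.25774416e+00] 1.4833
2610 ((0.5081439018249512, -0.11218717694282532), (0.06052720174193382, 0.05786820501089096), 1.153781533241272) [ 0.50934741 -0.11231313  0.16022032]
```

View pics/w1.png

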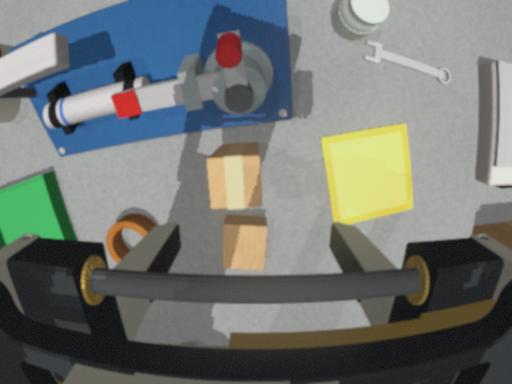

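Request:
{"fn": "send_rows", "kwargs": {
  "plan": [
    [[-1, -0.01, 0.12, -0.4, 0], [-1, -0.01, 0.12, -0.8, 0], [-1, -0.01, 0.12, -0.9, 0], [-1, -0.01, 0.12, -1, 0], [-1, -0.01, 0.12, -1, 0], [-1, -0.01, 0.12, -1, 0], [-1, -0.01, 0.12, -1, 0], [1, -0.01, 0.12, -1, 0], [1, -0.01, 0.12, -1, 0], [1, -0.01, 0.12, -1, 0], [1, -0.01, 0.12, -1, 0], [1, -0.01, 0.12, -1, 0], [1, -0.01, 0.12, -1, 0], [1, -0.01, 0.12, -0.95, 0], [1, -0.01, 0.12, -0.85, 0], [1, -0.01, 0.12, -0.75, 0], [1, -0.01, 0.12, -0.75, 0]]
  ],
  "force": 30
}}

```text
t: 2.9
tool_pos: [0.5109, -0.1118, 0.1899]
orientation: [3.139, -0.069, 0.008]
force: [1.3, -0.6, -2.8]
opening: 0.0603
gripper_force: 29.6
```

```bash
cat > m3.py <<'E'
from h import *
import sys
n=sys.argv[1]; z=np.load(n+".npz"); im=z["im"]; P=cloud(z["d"],z["K"],z["E"],n[0]=="w")
H=cv2.cvtColor(im,cv2.COLOR_BGR2HSV); h,s,v=[H[...,i].astype(int) for i in range(3)]
x,y,zz=[P[...,i] for i in range(3)]
m=(h>22)&(h<35)&(s>120)&(zz<.03)&(y<-.2)&(x>.35); m=cv2.erode(m.astype(np.uint8),np.ones((3,3)))>0
print("mat",cv2.minAreaRect(P[m][:,:2].astype(np.float32)))
B=P[(h>100)&(h<125)&(s>120)&(zz>.05)&(x>.54)&(x<.78)&(y<.2)&(y>-.3)]
for t in(.02,.008,.004,.004):
    c=B.mean(0); w,V=np.linalg.eigh(np.cov((B-c).T)); nn=V[:,0]*np.sign(V[2,0]); B=B[abs((B-c)@nn)<t]
yaw=np.arctan2(-nn[1],-nn[0]); print("n",nn.round(4),"yaw",np.degrees(yaw).round(2))
yaw=np.radians(4.6); xs=np.array([np.cos(yaw),np.sin(yaw),0]); ys=np.array([-xs[1],xs[0],0])
nn=-.5*xs+[0,0,.866]; up=.866*xs+[0,0,.5]
xo=(c@nn-.09*nn[2])/(nn@xs); print("xo",xo,"yext",np.percentile(B@ys,[.3,99.7]).round(4))
yo=-.066; O=xo*xs+yo*ys; print("O",O.round(4))
a=(P-O)@up-.045; yy=(P-O)@ys; hg=(P-O-[0,0,.09])@nn
near=(abs(yy)<.25)&(abs(a)<.15)&(hg>.02)&(hg<.14)
red=near&((h<6)|(h>174))&(s>120)
for nm,mm in(("knob",red&(hg>.08)),("jaw",red&(hg<.075)),("hub",near&(hg>.055)&(hg<.1)&~red&(yy<-.04)),("pumpcyl",near&(hg>.03)&(hg<.056)&(yy>.045)&(abs(a)<.03))):
    if mm.sum()<5: print(nm,"few");continue
    print(nm,mm.sum(),"a",np.percentile(a[mm],[2,50,98]).round(4),"y",np.percentile(yy[mm],[2,50,98]).round(4),"h",np.percentile(hg[mm],[2,50,98]).round(4))
    t=mm&(hg>np.percentile(hg[mm],97)-.005); print("  top a",a[t].mean().round(4),"y",yy[t].mean().round(4),P[t].mean(0).round(4))
E
python3 m3.py w1; python3 m3.py top0
```

```text
mat ((0.4771226942539215, -0.3350071907043457), (0.15456338226795197, 0.15496991574764252), 9.857451438903809)
n [-0.4983 -0.0389  0.8662] yaw 4.47
xo 0.6380062940193898 yext [-0.2354  0.1477]
O [ 0.6412 -0.0146  0.    ]
knob 704 a [0.0471 0.0608 0.067 ] y [-0.112  -0.1024 -0.0924] h [0.088  0.1252 0.1274]
  top a 0.0567 y -0.1019 [ 0.6358 -0.1173  0.2272]
jaw 575 a [-0.0294  0.0007  0.0159] y [0.0175 0.0322 0.0473] h [0.0381 0.0639 0.0655]
  top a 0.001 y 0.0319 [0.6077 0.0147 0.1458]
hub 3561 a [-0.0873 -0.0013  0.0615] y [-0.1303 -0.093  -0.0421] h [0.058  0.0632 0.0902]
  top a -0.0163 y -0.1006 [ 0.5932 -0.1194  0.1549]
pumpcyl 2103 a [-0.0232  0.0064  0.025 ] y [0.049  0.11   0.1698] h [0.0313 0.0462 0.0505]
  top a 0.0001 y 0.1116 [0.6083 0.0947 0.1319]
mat ((0.4776309132575989, -0.3359166383743286), (0.1529204249382019, 0.15237215161323547), 9.456587791442871)
n [-0.4953 -0.0384  0.8679] yaw 4.43
xo 0.6392589803876834 yext [-0.2376  0.1495]
O [ 0.6425 -0.0145  0.    ]
knob 81 a [0.0472 0.0617 0.0686] y [-0.1127 -0.1014 -0.092 ] h [0.0843 0.1215 0.1278]
  top a 0.0566 y -0.1023 [ 0.637  -0.1176  0.227 ]
jaw 111 a [-0.0242  0.0011  0.0163] y [0.0164 0.0324 0.0473] h [0.0422 0.0637 0.0682]
  top a 0.0008 y 0.0334 [0.608  0.0162 0.1469]
hub 507 a [-0.1179 -0.0017  0.0611] y [-0.1297 -0.09   -0.042 ] h [0.0562 0.0644 0.0964]
  top a -0.1007 y -0.0599 [ 0.5124 -0.0851  0.1229]
pumpcyl 529 a [-0.021   0.006   0.0224] y [0.0491 0.1132 0.1712] h [0.0318 0.0455 0.0531]
  top a 0.0009 y 0.1144 [0.609  0.0975 0.1341]
```

Request:
{"fn": "send_rows", "kwargs": {
  "plan": [
    [[1, -0.16, -0.15, 0, 0], [1, -0.16, -0.35, 0, 0], [1, -0.16, -0.55, 0, 0], [1, -0.16, -0.75, 0, 0], [1, -0.16, -0.92, 0, 0], [1, -0.16, -1, 0, 0], [1, -0.16, -1, 0, 0]]
  ]
}}

```text
t: 3.48
tool_pos: [0.476, -0.3144, 0.1843]
orientation: [3.14, -0.075, -0.002]
force: [1.0, 0.7, -4.4]
opening: 0.0604
gripper_force: 29.8
```

Request:
{"fn": "send_rows", "kwargs": {
  "plan": [
    [[1, 0, -0.08, 0, 0], [1, 0, -0.12, -0.1, 0], [1, 0, -0.12, -0.18, 0], [1, 0, -0.12, -0.22, 0], [1, 0, -0.12, -0.245, 0], [1, 0, -0.12, -0.25, 0], [1, 0, -0.12, -0.25, 0], [-1, 0, -0.12, -0.25, 0], [-1, 0, -0.12, -0.25, 0], [-1, 0, -0.12, -0.25, 0], [-1, 0, -0.12, -0.25, 0], [-1, 0, -0.12, -0.15, 0], [-1, 0, -0.12, 0, 0], [-1, 0, -0.12, 0.2, 0], [-1, 0, -0.12, 0.4, 0], [-1, 0, -0.12, 0.6, 0], [-1, 0, -0.12, 0.6, 0]]
  ]
}}

```text
t: 4.9
tool_pos: [0.4796, -0.3371, 0.3159]
orientation: [3.132, -0.069, 0.017]
force: [1.1, -0.6, 1.9]
opening: 0.0933
gripper_force: 0.0
```

Run:
```python
from h import *
im,d,K,E=grab("top"); np.savez("top1.npz",im=im,d=d,K=K,E=E); cv2.imwrite("pics/t1.png",cv2.resize(im[100:300,200:420],None,fx=2.5,fy=2.5))
im,d,K,E=grab("scene"); np.savez("scene1.npz",im=im,d=d,K=K,E=E);P=cloud(d,K,E)
m=(abs(P[...,2]-.164)<.012)&(abs(P[...,0]-.48)<.08)&(abs(P[...,1]+.33)<.08); print(m.sum(),P[m].mean(0),cv2.minAreaRect(P[m][:,:2].astype(np.float32)),telemetry.read_state()["tool_pos"])
```

```text
468 [ 0.48000237 -0.33655618  0.16240497] ((0.47699740529060364, -0.33345386385917664), (0.062002286314964294, 0.06301146745681763), 86.65292358398438) [ 0.47804918 -0.33594606  0.30815036]
```

View pics/t1.png

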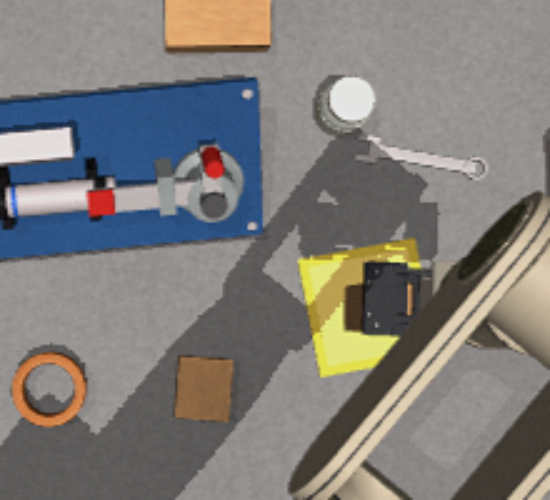

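Run:
```python
from h import *
z=np.load("w1.npz"); im=z["im"]; P=cloud(z["d"],z["K"],z["E"],True); H=cv2.cvtColor(im,cv2.COLOR_BGR2HSV); v=H[...,2]
yaw=np.radians(4.45); xs=np.array([np.cos(yaw),np.sin(yaw),0]); ys=np.array([-xs[1],xs[0],0]); nn=-.5*xs+[0,0,.866]; up=.866*xs+[0,0,.5]
O=.638*xs-.064*ys; print("O",O)
a=(P-O)@up-.045; y=(P-O)@ys; h=(P-O-[0,0,.09])@nn
loc=(abs(y+.105)<.06)&(abs(a)<.08)
for lo in np.arange(.0,.13,.01):
    m=loc&(h>lo)&(h<lo+.01); 
    if m.sum()>10: print(round(lo,2),m.sum(),"a",np.percentile(a[m],[2,50,98]).round(4),"y",np.percentile(y[m],[2,50,98]).round(4))
m=loc&(v<90)&(h>.03)&(H[...,1]<100); print("dark",m.sum(),np.median(h[m]),np.percentile(a[m],[2,50,98]).round(4),np.percentile(y[m],[2,50,98]).round(4))
k=loc&(h>.12); print("knobtop world",P[k].mean(0), "circ",cv2.minEnclosingCircle(np.stack([a[k],y[k]],-1).astype(np.float32)))
```

```text
O [ 0.6410424  -0.01430523  0.        ]
0.0 2486 a [-0.0776  0.0409  0.0785] y [-0.1636 -0.1197 -0.047 ]
0.01 784 a [-0.0283  0.0121  0.0304] y [-0.1462 -0.1263 -0.0529]
0.02 98 a [0.0038 0.0179 0.0258] y [-0.1323 -0.0761 -0.047 ]
0.03 111 a [-0.0002  0.0175  0.0257] y [-0.134  -0.0823 -0.046 ]
0.04 115 a [-0.0039  0.0181  0.0259] y [-0.1343 -0.0841 -0.0462]
0.05 238 a [-0.0374  0.0152  0.0255] y [-0.1342 -0.0781 -0.0471]
0.06 1805 a [-0.0357 -0.0016  0.0246] y [-0.1317 -0.0794 -0.0461]
0.07 521 a [-0.0011  0.0168  0.0643] y [-0.1155 -0.1045 -0.0918]
0.08 720 a [-0.0776 -0.0084  0.0664] y [-0.1172 -0.1027 -0.0765]
0.09 120 a [-0.0768 -0.0689  0.0674] y [-0.1154 -0.0996 -0.0637]
0.1 133 a [-0.0709  0.0562  0.0673] y [-0.1162 -0.1003 -0.0626]
0.11 501 a [-0.0685 -0.063   0.067 ] y [-0.1162 -0.0915 -0.0601]
0.12 1221 a [-0.0796 -0.0682  0.0659] y [-0.1147 -0.0979 -0.0604]
dark 34291 0.3497014272764724 [-0.002   0.0711  0.0795] [-0.1629 -0.1076 -0.0472]
knobtop world [ 0.53350564 -0.13128216  0.41592746] circ ((0.004666484892368317, -0.1008743867278099), 0.09369102865457535)
```

Request:
{"fn": "send_rows", "kwargs": {
  "plan": [
    [[-1, 0.84, 1, 0, 0.115], [-1, 0.84, 1, 0, 0.115], [-1, 0.84, 1, 0, 0.115], [-1, 0.84, 1, 0, 0.115], [-1, 0.84, 1, 0, 0.115], [-1, 0.84, 1, 0, 0.115], [-1, 0.84, 1, 0, 0.115], [-1, 0.84, 1, 0, 0.115], [-1, 0.84, 1, 0, 0.115]]
  ]
}}

```text
t: 5.75
tool_pos: [0.6445, -0.1348, 0.3031]
orientation: [-3.139, -0.122, 0.006]
force: [-0.4, -0.1, 0.5]
opening: 0.0927
gripper_force: 0.0
```

Run:
```python
from h import *
im,d,K,E=grab("wrist"); cv2.imwrite("pics/w2.png",im); np.savez("w2.npz",im=im,d=d,K=K,E=E); s=telemetry.read_state(); print(s["tool_pos"],s["orientation"],s["q"],s["t"])
P=cloud(d,K,E,True);H=cv2.cvtColor(im,cv2.COLOR_BGR2HSV); h,sa,v=[H[...,i].astype(int) for i in range(3)]
yaw=np.radians(4.45); xs=np.array([np.cos(yaw),np.sin(yaw),0]); ys=np.array([-xs[1],xs[0],0]); nn=-.5*xs+[0,0,.866]; up=.866*xs+[0,0,.5]
O=np.array([ 0.6410424,-0.01430523,0]); a=(P-O)@up-.045; y=(P-O)@ys; hh=(P-O-[0,0,.09])@nn
k=((h<8)|(h>172))&(sa>100)&(hh>.08)&(hh<.14)&(abs(y+.1)<.05)
print("knob",k.sum(),np.percentile(a[k],[2,50,98]),np.percentile(y[k],[2,50,98]),np.percentile(hh[k],[2,50,98]))
t=k&(hh>np.percentile(hh[k],97)-.005); print(P[t].mean(0),a[t].mean(),y[t].mean(),hh[t].mean())
for lo in np.arange(.05,.1,.01):
    m=(abs(y+.105)<.04)&(abs(a)<.06)&(hh>lo)&(hh<lo+.01)&~k
    if m.sum()>10: print(round(lo,2),m.sum(),"a",np.percentile(a[m],[2,50,98]).round(4),"y",np.percentile(y[m],[2,50,98]).round(4))
```

```text
[ 0.64416261 -0.13581749  0.30377748] [-3.13902557 -0.11947106  0.00468754] [-2.85282372e-01  2.76210038e-01  1.19985294e+00 -6.75634209e-04
  1.66845189e+00  1.20936595e+00] 5.8
knob 1292 [0.04757618 0.06478564 0.06771889] [-0.11256411 -0.10284208 -0.09269326] [0.082366   0.11347837 0.12630418]
[ 0.63742121 -0.11720067  0.22753294] 0.058726211037334594 -0.10230428740680961 0.12490044198967125
0.05 249 a [-0.02    0.0153  0.0208] y [-0.1339 -0.1174 -0.0662]
0.06 686 a [-0.0276 -0.0001  0.0176] y [-0.1322 -0.1174 -0.0658]
0.07 86 a [-0.0055  0.0039  0.0593] y [-0.1185 -0.1134 -0.0912]
0.08 322 a [-0.024  -0.0123  0.0571] y [-0.1175 -0.1069 -0.0886]
0.09 12 a [0.0548 0.0566 0.0594] y [-0.1137 -0.1136 -0.09  ]
```

View pics/w2.png

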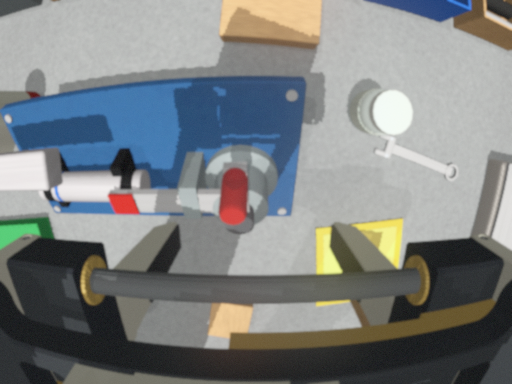

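```bash
cat > circ.py <<'E'
import numpy as np,sys
yaw=np.radians(4.45); xs=np.array([np.cos(yaw),np.sin(yaw),0]); ys=np.array([-xs[1],xs[0],0]); nn=-.5*xs+[0,0,.866]; up=.866*xs+[0,0,.5]
O=np.array([ 0.6410424,-0.01430523,0.09])
def W(a,y,h): return O+a*up+y*ys+h*nn
def knob(p,ax=(-.0075,-.1035)): return W(ax[0]+.065*np.cos(p),ax[1]+.065*np.sin(p),.101)+[-.003,0,.003]
if __name__=="__main__":
    s=knob(0.02); print("start TCP",s, "lowest",knob(np.pi))
    for d in range(15,181,15): print(d,((knob(np.radians(d))-s)/.2).round(3).tolist())
    s=knob(np.pi); print()
    for d in range(195,376,15): print(d,((knob(np.radians(d))-s)/.2).round(3).tolist())
E
python3 circ.py
```

```text
start TCP [ 0.64525791 -0.1162528   0.2092095 ] lowest [ 0.53312938 -0.1262829   0.144216  ]
15 [-0.016, 0.077, -0.006]
30 [-0.05, 0.153, -0.022]
45 [-0.099, 0.216, -0.048]
60 [-0.162, 0.263, -0.081]
75 [-0.232, 0.29, -0.12]
90 [-0.305, 0.296, -0.162]
105 [-0.377, 0.279, -0.205]
120 [-0.442, 0.241, -0.244]
135 [-0.496, 0.185, -0.277]
150 [-0.536, 0.115, -0.303]
165 [-0.558, 0.034, -0.319]
180 [-0.561, -0.05, -0.325]

195 [0.016, -0.083, 0.006]
210 [0.05, -0.159, 0.022]
225 [0.1, -0.223, 0.048]
240 [0.162, -0.27, 0.081]
255 [0.232, -0.297, 0.12]
270 [0.306, -0.302, 0.162]
285 [0.378, -0.285, 0.205]
300 [0.443, -0.248, 0.244]
315 [0.497, -0.192, 0.277]
330 [0.536, -0.121, 0.303]
345 [0.558, -0.041, 0.319]
360 [0.561, 0.044, 0.325]
375 [0.545, 0.127, 0.319]
```

Request:
{"fn": "send_rows", "kwargs": {
  "plan": [
    [[-1, 0, 0.095, -0.18, 0], [-1, 0, 0.095, -0.36, 0], [-1, 0, 0.095, -0.46, 0], [-1, 0, 0.095, -0.484, 0], [-1, 0, 0.095, -0.484, 0], [1, 0, 0.095, -0.484, 0], [1, 0, 0.095, -0.484, 0], [1, 0, 0.095, -0.484, 0], [1, 0, 0.095, -0.484, 0], [1, 0, 0.095, -0.484, 0], [1, 0, 0.095, -0.484, 0], [1, 0, 0.095, -0.484, 0]]
  ],
  "force": 20
}}

```text
t: 6.8
tool_pos: [0.6452, -0.1162, 0.2091]
orientation: [3.139, 0.12, 0.001]
force: [0.5, 0.6, -0.4]
opening: 0.0506
gripper_force: 0.0
```

Fingers still closing; give it a few more rows, then the first steps.

Request:
{"fn": "send_rows", "kwargs": {
  "plan": [
    [[1, 0, 0, 0, 0], [1, 0, 0, 0, 0], [1, 0, 0, 0, 0], [1, 0, 0, 0, 0], [1, 0, 0, 0, 0], [1, 0, 0, 0, 0]]
  ]
}}

```text
t: 7.3
tool_pos: [0.6451, -0.1162, 0.2088]
orientation: [-3.139, -0.119, 0.0]
force: [-1.0, -0.6, -1.0]
opening: 0.0232
gripper_force: 20.0
```

Request:
{"fn": "send_rows", "kwargs": {
  "plan": [
    [[1, -0.016, 0.077, -0.006, 0], [1, -0.05, 0.153, -0.022, 0], [1, -0.099, 0.216, -0.048, 0], [1, -0.162, 0.263, -0.081, 0], [1, -0.232, 0.29, -0.12, 0], [1, -0.305, 0.296, -0.162, 0], [1, -0.305, 0.296, -0.162, 0]]
  ]
}}

```text
t: 7.88
tool_pos: [0.5815, -0.0572, 0.1748]
orientation: [3.138, 0.12, -0.005]
force: [-1.9, -1.4, -2.7]
opening: 0.0237
gripper_force: 20.0
```

Request:
{"fn": "send_rows", "kwargs": {
  "plan": [
    [[1, -0.072, -0.017, -0.043, 0], [1, -0.137, -0.055, -0.082, 0], [1, -0.191, -0.111, -0.115, 0], [1, -0.231, -0.181, -0.141, 0], [1, -0.253, -0.262, -0.157, 0], [1, -0.256, -0.346, -0.163, 0], [1, -0.24, -0.429, -0.157, 0], [1, -0.206, -0.505, -0.141, 0], [1, -0.156, -0.569, -0.115, 0], [1, -0.094, -0.616, -0.082, 0], [1, -0.024, -0.643, -0.043, 0], [1, 0.05, -0.648, -0.001, 0], [1, 0.05, -0.648, -0.001, 0]]
  ]
}}

```text
t: 8.97
tool_pos: [0.5962, -0.1865, 0.1774]
orientation: [-3.139, -0.12, -0.004]
force: [0.8, -0.0, 1.5]
opening: 0.0236
gripper_force: 20.0
```

Request:
{"fn": "send_rows", "kwargs": {
  "plan": [
    [[1, 0.072, 0.017, 0.043, 0], [1, 0.137, 0.054, 0.082, 0], [1, 0.191, 0.11, 0.115, 0], [1, 0.23, 0.181, 0.141, 0], [1, 0.252, 0.261, 0.157, 0], [1, 0.255, 0.346, 0.163, 0], [1, 0.249, 0.4, 0.161, 0], [1, 0.239, 0.429, 0.157, 0], [1, 0.239, 0.434, 0.157, 0], [1, 0.239, 0.434, 0.157, 0]]
  ]
}}

```text
t: 9.8
tool_pos: [0.6414, -0.0991, 0.2074]
orientation: [-3.138, -0.121, 0.001]
force: [-1.7, 1.4, -0.5]
opening: 0.0233
gripper_force: 20.0
```

Request:
{"fn": "send_rows", "kwargs": {
  "plan": [
    [[-1, 0, 0, 0, 0], [-1, 0, 0, 0, 0], [-1, 0, 0, 0, 0], [-1, 0, 0, 0, 0], [-1, 0, 0, 0.15, 0], [-1, 0, 0, 0.35, 0], [-1, 0, 0, 0.55, 0.1], [-1, -0.1, 0.15, 0.75, 0.25], [-1, -0.2, 0.3, 0.75, 0.4], [-1, -0.25, 0.4, 0.75, 0.5], [-1, -0.25, 0.4, 0.75, 0.6], [-1, -0.25, 0.4, 0.75, 0.75], [-1, -0.25, 0.4, 0.75, 0.75]]
  ]
}}

```text
t: 10.88
tool_pos: [0.5919, -0.0194, 0.3583]
orientation: [2.849, 1.323, 0.002]
force: [0.2, -0.4, 0.0]
opening: 0.0925
gripper_force: 0.0
```

Request:
{"fn": "send_rows", "kwargs": {
  "plan": [
    [[-1, 0, 0, 0, 0.2], [-1, 0, 0, 0, 0.4], [-1, 0, 0, 0, 0.6], [-1, 0, 0, 0, 0.75], [-1, 0, 0, 0, 0.75], [-1, 0, 0, 0, 0.75], [-1, 0, 0, 0, 0.75], [-1, 0, 0, 0, 0.75], [-1, 0, 0, 0, 0.75]]
  ]
}}

```text
t: 11.63
tool_pos: [0.592, -0.0201, 0.3578]
orientation: [2.138, 2.302, 0.0]
force: [0.7, -1.0, 0.3]
opening: 0.0927
gripper_force: 0.0
```

```bash
cat > look.py <<'E'
from h import *
from circ import xs,ys,nn,up,O
import sys
n=sys.argv[1]
im,d,K,E=grab(n[0:-1] if n[-1].isdigit() else n); cv2.imwrite(f"pics/p_{n}.png",im); s=telemetry.read_state(); print(s["tool_pos"],s["orientation"],s["q"],s["t"])
P=cloud(d,K,E,n[0]=="w");H=cv2.cvtColor(im,cv2.COLOR_BGR2HSV); h,sa,v=[H[...,i].astype(int) for i in range(3)]
a=(P-O)@up; y=(P-O)@ys; hh=(P-O)@nn
np.savez(f"p_{n}.npz",im=im,P=P,a=a,y=y,h=hh)
near=(abs(a)<.1)&(y>-.12)&(y<.24)
red=near&((h<8)|(h>172))&(sa>100)
m=red&(hh>.055)&(hh<.07)
if m.sum()>5: print("jaw y",np.percentile(y[m],[2,98]).round(4),"a",np.percentile(a[m],[2,98]).round(4),"h",np.percentile(hh[m],[2,50,98]).round(4))
for y0 in np.arange(-.02,.18,.01):
    q=near&~red&(abs(a)<.012)&(y>y0)&(y<y0+.01)
    if q.sum()>4: print("%.2f"%y0,q.sum(),"h",np.percentile(hh[q],[10,50,95]).round(4))
q=near&~red&(abs(a)<.006)&(hh>.045)&(hh<.054); print("pump top y",np.percentile(y[q],[0.5,2,98,99.5]).round(4),"crest a",np.median(a[near&(hh>.047)&(hh<.055)&(y>.05)&(y<.16)]).round(4))
l=near&(P[...,2]>.225)&(P[...,2]<.26)&(y>.02); S=P-O; 
if l.sum()>5: print("lamp y",np.percentile(y[l],[1,99]).round(4),"x",np.percentile((S@xs)[l],[1,99]).round(4),"z",np.percentile(P[l][:,2],[5,95]).round(4))
E
python3 look.py wrist1
```

```text
[ 0.59200151 -0.02006131  0.35773319] [2.13773850e+00 2.30178175e+00 2.59577368e-04] [-1.20416129e-01  9.26729114e-02  1.30873415e+00 -4.67054430e-06
  1.73989798e+00 -1.94284648e-01] 11.6833
jaw y [-0.0311 -0.0011] a [-0.0141  0.0161] h [0.0613 0.0639 0.0653]
-0.02 98 h [-0.0007  0.0001  0.0013]
-0.01 124 h [-0.0007  0.0002  0.0568]
0.00 88 h [-0.0009  0.0001  0.0012]
0.01 100 h [0.0002 0.0481 0.0504]
0.02 153 h [0.0444 0.0484 0.051 ]
0.03 145 h [0.0462 0.0489 0.0506]
0.04 140 h [0.0457 0.0485 0.0502]
0.05 161 h [0.0003 0.0481 0.0503]
0.06 163 h [0.0004 0.0481 0.0501]
0.07 166 h [0.0007 0.0481 0.0502]
0.08 160 h [0.0008 0.048  0.0501]
0.09 156 h [0.001  0.0483 0.05  ]
0.10 158 h [0.0004 0.048  0.0505]
0.11 151 h [0.0003 0.0482 0.0505]
0.12 160 h [0.0001 0.0483 0.0504]
0.13 163 h [0.001  0.0485 0.0507]
0.14 149 h [0.0449 0.0486 0.0504]
0.15 129 h [0.0465 0.049  0.0508]
0.16 138 h [0.046  0.0487 0.0506]
0.17 63 h [-0.0005  0.0475  0.0495]
pump top y [0.0146 0.0165 0.1699 0.1726] crest a 0.0004
lamp y [0.0584 0.1792] x [0.0117 0.0247] z [0.2292 0.2481]
```

View pics/p_wrist1.png

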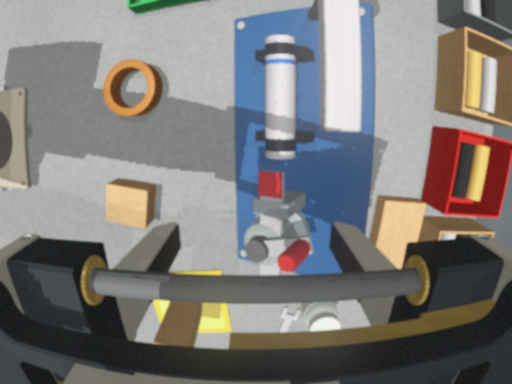

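Run:
```python
from h import *
from circ import xs,ys,nn,up,O
z=np.load("p_wrist1.npz"); P,a,y,h=z["P"],z["a"],z["y"],z["h"]
l=(P[...,2]>.24)&(P[...,2]<.255)&(y>.02)&(y<.3)&(abs((P-O)@xs)<.1)
print("lamp",l.sum(),"y",np.percentile(y[l],[0,.5,2,98]).round(4),"x",np.percentile(((P-O)@xs)[l],[1,99]).round(4))
c=viewer.calibration("wrist"); s=telemetry.read_state()
Rm=R.from_rotvec(s["orientation"]).as_matrix(); T=(P-s["tool_pos"])@Rm
print("hand_eye",np.array(c["hand_eye"]).round(3).tolist())
for lo in np.arange(-.2,.02,.015):
    m=(T[...,2]>lo)&(T[...,2]<lo+.015)&(abs(T[...,0])<.15)&(abs(T[...,1])<.15)
    if m.sum()>5: print(round(lo,3),m.sum(),"x",np.percentile(T[m][:,0],[0,2,50,98,100]).round(3),"y",np.percentile(T[m][:,1],[0,2,50,98,100]).round(3))
```

```text
lamp 4931 y [0.0572 0.0578 0.0596 0.1782] x [0.012  0.0461]
hand_eye [[0.0, 0.965, 0.261, 0.072], [1.0, -0.0, -0.0, -0.0], [-0.0, 0.261, -0.965, -0.149], [0.0, 0.0, 0.0, 1.0]]
-0.125 3943 x [-0.003  0.002  0.02   0.024  0.026] y [-0.084 -0.075  0.025  0.076  0.084]
-0.11 22495 x [-0.006  0.003  0.023  0.03   0.035] y [-0.085 -0.066  0.006  0.066  0.085]
-0.095 23439 x [-0.022  0.011  0.029  0.036  0.037] y [-0.086 -0.078 -0.001  0.077  0.086]
-0.08 4072 x [-0.01  -0.004  0.033  0.036  0.037] y [-0.086 -0.082 -0.048  0.082  0.086]
-0.065 873 x [-0.011 -0.009 -0.002  0.008  0.01 ] y [-0.049 -0.049 -0.048  0.048  0.049]
-0.05 849 x [-0.01  -0.009  0.009  0.01   0.01 ] y [-0.064 -0.062 -0.046  0.062  0.063]
-0.035 1249 x [-0.004 -0.002  0.009  0.01   0.01 ] y [-0.063 -0.061 -0.046  0.061  0.063]
-0.02 1106 x [-0.008 -0.007  0.009  0.01   0.01 ] y [-0.062 -0.06   0.046  0.06   0.062]
-0.005 871 x [-0.008 -0.007  0.008  0.01   0.01 ] y [-0.061 -0.059 -0.046  0.059  0.06 ]
0.01 257 x [-0.008 -0.007  0.007  0.01   0.01 ] y [-0.059 -0.055  0.046  0.055  0.057]
```

Request:
{"fn": "send_rows", "kwargs": {
  "plan": [
    [[-0.2, 0.08, 0.04, 0, 0], [-0.2, 0.165, 0.095, 0, 0], [-0.2, 0.165, 0.1, -0.1, 0], [-0.2, 0.165, 0.1, -0.2, 0], [-0.2, 0.165, 0.1, -0.3, 0], [-0.2, 0.165, 0.1, -0.3, 0], [-0.2, 0.165, 0.1, -0.3, 0], [-0.2, 0.165, 0.1, -0.3, 0], [-0.2, 0.165, 0.1, -0.3, 0]]
  ],
  "force": 25
}}

```text
t: 12.43
tool_pos: [0.6256, 0.0, 0.2999]
orientation: [2.134, 2.302, 0.003]
force: [-0.6, -0.4, -0.4]
opening: 0.0558
gripper_force: 0.0
```

```bash
python3 look.py wrist2
python3 - <<'E'
from circ import *
from plant import telemetry
s=telemetry.read_state(); p=s["tool_pos"]-O; print("stand x,y",p@xs,p@ys,p[2],s["opening"])
E
```

```text
[6.25639464e-01 1.03297742e-05 2.99785210e-01] [2.1341848  2.30215929 0.00293455] [-8.19137477e-02  1.79862648e-01  1.31781076e+00  4.10447218e-06
  1.64089707e+00 -1.57603836e-01] 12.4833
jaw y [-0.0312 -0.0005] a [-0.0144  0.0163] h [0.0622 0.0639 0.065 ]
-0.02 129 h [-0.0009 -0.      0.0011]
-0.01 158 h [-0.0008  0.0001  0.0597]
0.00 119 h [-0.0006  0.0003  0.0612]
0.01 121 h [0.0002 0.0474 0.0499]
0.02 200 h [0.0007 0.0487 0.051 ]
0.03 181 h [0.0467 0.0494 0.0509]
0.04 202 h [0.0452 0.0487 0.0503]
0.05 225 h [0.     0.0481 0.0503]
0.06 223 h [0.0002 0.048  0.0502]
0.07 238 h [0.     0.0479 0.0504]
0.08 221 h [-0.0001  0.0478  0.05  ]
0.09 238 h [0.0002 0.048  0.0501]
0.10 220 h [0.     0.0481 0.0501]
0.11 224 h [0.0004 0.0481 0.0502]
0.12 228 h [0.0002 0.048  0.0502]
0.13 226 h [0.0004 0.0482 0.0505]
0.14 207 h [0.0034 0.0484 0.0506]
0.15 189 h [0.0464 0.0488 0.0507]
0.16 179 h [0.0455 0.0486 0.0506]
0.17 96 h [-0.0003  0.0466  0.05  ]
pump top y [0.0156 0.0181 0.1698 0.1726] crest a 0.0009
lamp y [0.0582 0.1705] x [0.0119 0.0248] z [0.2322 0.2481]
stand x,y -0.014245771575882851 0.015467504236750834 0.20978521004293935 0.05576505658394848
```

Request:
{"fn": "send_rows", "kwargs": {
  "plan": [
    [[-0.2, 0, 0, -0.15, 0], [-0.2, 0, 0, -0.3, 0], [-0.2, 0, 0, -0.45, 0], [-0.2, 0, 0, -0.6, 0], [-0.2, 0, 0, -0.7, 0], [-0.2, 0, 0, -0.78, 0], [-0.2, 0, 0, -0.82, 0], [-0.2, 0, 0, -0.845, 0], [-0.2, 0, 0, -0.865, 0], [-0.2, 0, 0, -0.865, 0]]
  ]
}}

```text
t: 13.32
tool_pos: [0.6254, 0.0001, 0.1253]
orientation: [2.135, 2.304, 0.001]
force: [0.1, 0.2, -0.5]
opening: 0.0558
gripper_force: 0.0
```

Request:
{"fn": "send_rows", "kwargs": {
  "plan": [
    [[1, 0, 0, 0, 0], [1, 0, 0, 0, 0], [1, 0, 0, 0, 0], [1, 0, 0, 0, 0], [1, 0, 0, 0, 0], [1, 0, 0, 0, 0]]
  ],
  "force": 20
}}

```text
t: 13.82
tool_pos: [0.6243, -0.0001, 0.1257]
orientation: [-2.135, -2.304, 0.002]
force: [-7.1, -1.8, 6.5]
opening: 0.0389
gripper_force: 20.0
```

Request:
{"fn": "send_rows", "kwargs": {
  "plan": [
    [[1, 0, -0.008, 0, 0], [1, 0.001, -0.016, 0, 0], [1, 0.002, -0.025, 0, 0], [1, 0.002, -0.025, 0, 0], [1, 0.002, -0.025, 0, 0]]
  ]
}}

```text
t: 14.23
tool_pos: [0.6248, -0.0038, 0.1255]
orientation: [-2.133, -2.304, -0.001]
force: [-4.6, 4.3, 5.2]
opening: 0.0392
gripper_force: 20.0
```

Request:
{"fn": "send_rows", "kwargs": {
  "plan": [
    [[-0.2, 0, 0, 0, 0], [-0.2, 0, 0, 0, 0], [-0.2, 0, 0, 0, 0], [-0.2, 0, 0, 0, 0], [-0.2, -0.002, 0.01, 0, 0], [-0.2, -0.003, 0.025, 0, 0], [-0.2, -0.003, 0.029, 0, 0], [-0.2, -0.003, 0.029, 0, 0]]
  ]
}}

```text
t: 14.9
tool_pos: [0.6247, 0.0013, 0.1246]
orientation: [-2.135, -2.305, -0.0]
force: [-0.4, -0.9, 0.6]
opening: 0.0561
gripper_force: 0.0
```

```bash
python3 look.py top1; python3 look.py wrist3 | grep -E "jaw|pump|lamp|^0.0"
python3 - <<'E'
from circ import *
from plant import telemetry
s=telemetry.read_state(); p=s["tool_pos"]-O; print("stand x,y",p@xs,p@ys,p[2]+.09,s["opening"],s["force"])
E
```

```text
[0.62469727 0.00113568 0.12461716] [-2.13497195e+00 -2.30465731e+00  7.23354691e-05] [-8.02157630e-02  2.70793088e-01  1.53483772e+00 -3.17510120e-05
  1.33599706e+00 -1.56612413e-01] 14.95
jaw y [-0.0301 -0.0224] a [-0.0109  0.0096] h [0.0595 0.0643 0.0676]
-0.02 38 h [0.1367 0.1615 0.1758]
-0.01 45 h [0.1407 0.1666 0.5555]
0.00 130 h [0.1455 0.5897 0.6153]
0.01 145 h [0.143  0.6086 0.6285]
0.02 150 h [0.162  0.615  0.6338]
0.03 143 h [0.1648 0.6173 0.6363]
0.04 154 h [0.1425 0.6172 0.6369]
0.05 121 h [0.6061 0.623  0.6393]
0.06 130 h [0.0489 0.6231 0.6404]
0.07 135 h [0.047  0.6237 0.6406]
0.08 133 h [0.0473 0.6245 0.6419]
0.09 112 h [0.6146 0.6285 0.6428]
0.10 115 h [0.6154 0.6295 0.6431]
0.11 114 h [0.6056 0.6231 0.6404]
0.12 62 h [0.1057 0.6185 0.6355]
0.13 25 h [0.0169 0.0465 0.0511]
0.14 23 h [0.0445 0.0466 0.0517]
0.15 26 h [0.0437 0.0471 0.0532]
0.16 25 h [0.0441 0.0465 0.0511]
0.17 11 h [-0.0048 -0.0007  0.0023]
pump top y [0.0588 0.0593 0.168  0.1697] crest a 0.0029
lamp y [0.0206 0.2171] x [-0.1069  0.0259] z [0.2307 0.2501]
jaw y [-0.0293 -0.0021] a [-0.0143  0.0164] h [0.0621 0.064  0.0648]
0.00 143 h [-0.0006  0.0004  0.1026]
0.01 1215 h [0.0458 0.0502 0.1712]
0.02 2114 h [0.0481 0.0867 0.1696]
0.03 2873 h [0.0483 0.1436 0.1663]
0.04 3203 h [0.0479 0.1426 0.1628]
0.05 2900 h [0.047  0.1279 0.1427]
0.06 989 h [0.0006 0.0484 0.0502]
0.07 1007 h [0.0014 0.0483 0.0502]
0.08 1035 h [0.0007 0.0483 0.0501]
0.09 1043 h [0.0011 0.0482 0.0502]
pump top y [0.0123 0.0149 0.1434 0.1455] crest a 0.0011
lamp y [0.0224 0.0672] x [-0.0865  0.0307] z [0.2257 0.2351]
stand x,y -0.015075267179146033 0.016577293969023285 0.12464742521430192 0.05578310654630238 [ 0.84256845 -0.01590026  0.54494617]
```

Request:
{"fn": "send_rows", "kwargs": {
  "plan": [
    [[1, 0, 0, 0, 0], [1, 0, 0, 0, 0], [1, 0, 0, 0, 0], [1, 0, 0, 0, 0], [1, 0, 0, 0, 0], [1, 0, 0, 0, 0], [1, -0.01, -0.002, 0.017, 0], [1, -0.02, -0.004, 0.035, 0], [1, -0.03, -0.005, 0.052, 0], [1, -0.037, -0.006, 0.065, 0], [1, -0.037, -0.006, 0.065, 0]]
  ],
  "force": 60
}}

```text
t: 15.92
tool_pos: [0.6178, -0.0004, 0.1385]
orientation: [2.135, 2.303, 0.002]
force: [3.1, -0.9, -2.7]
opening: 0.0391
gripper_force: 60.0
```

```bash
python3 look.py wrist4 | grep -E "jaw|pump|lamp|^0.0|^0.1"
python3 - <<'E'
from plant import telemetry
s=telemetry.read_state(); print(s["tool_pos"],s["opening"],s["force"],s["wrist_torque"],s["gripper_force"])
E
```

```text
jaw y [-0.0322 -0.0009] a [-0.0141  0.0166] h [0.0622 0.0639 0.0648]
0.00 69 h [0.0574 0.0997 0.1071]
0.01 1116 h [0.0609 0.0649 0.1873]
0.02 2380 h [0.0627 0.0896 0.1846]
0.03 2615 h [0.0625 0.1707 0.1816]
0.04 2803 h [0.061  0.1551 0.1779]
0.05 1894 h [0.0015 0.0639 0.1536]
0.06 1027 h [-0.0001  0.0617  0.0637]
0.07 1072 h [0.0001 0.0611 0.0633]
0.08 1068 h [0.     0.0608 0.0628]
0.09 1072 h [0.0001 0.0606 0.0626]
0.10 1088 h [0.0001 0.0601 0.0622]
0.11 1044 h [-0.      0.0598  0.0618]
0.12 1020 h [0.     0.0595 0.0615]
0.13 979 h [0.     0.0594 0.0616]
0.14 739 h [0.0007 0.0588 0.061 ]
0.15 71 h [0.0093 0.0101 0.0111]
0.16 27 h [-0.0008  0.0002  0.001 ]
pump top y [-0.0014 -0.0014  0.0001  0.0002] crest a 0.0164
lamp y [0.025 0.106] x [-0.1003  0.0242] z [0.2269 0.2486]
[ 6.17713126e-01 -4.36930983e-04  1.38125241e-01] 0.039008552513346985 [ 3.93788867 -0.85308508 -3.30518311] [-0.34982253 -0.75130198 -0.49092326] 60.02176880836487
```

Request:
{"fn": "send_rows", "kwargs": {
  "plan": [
    [[1, -0.025, -0.003, 0.043, 0], [1, -0.05, -0.005, 0.087, 0], [1, -0.075, -0.007, 0.13, 0], [1, -0.1, -0.009, 0.173, 0], [1, -0.125, -0.011, 0.217, 0], [1, -0.16, -0.015, 0.26, 0], [1, -0.22, -0.02, 0.3, 0], [1, -0.3, -0.026, 0.32, 0], [1, -0.4, -0.034, 0.33, 0], [1, -0.5, -0.042, 0.33, 0], [1, -0.6, -0.05, 0.33, 0], [1, -0.6, -0.05, 0.33, 0]]
  ]
}}

```text
t: 16.97
tool_pos: [0.4942, -0.0104, 0.2038]
orientation: [-2.134, -2.304, 0.002]
force: [-0.8, -0.4, -4.5]
opening: 0.0389
gripper_force: 60.0
```

Run:
```python
from h import *
s=telemetry.read_state(); print(s["tool_pos"],s["opening"],s["force"],s["wrist_torque"],s["gripper_force"])
im,d,K,E=grab("scene"); cv2.imwrite("pics/s5.png",cv2.resize(im[60:300,140:400],None,fx=2.5,fy=2.5))
P=cloud(d,K,E); np.savez("s5.npz",im=im,P=P)
im,d,K,E=grab("wrist"); P=cloud(d,K,E,True); np.savez("w5.npz",im=im,P=P)
t=s["tool_pos"]; 
for y0 in np.arange(.02,.2,.02):
    m=(abs(P[...,1]-t[1]-y0)<.01)&(abs(P[...,0]-t[0]+.0776*y0)<.008)&(P[...,2]<.3)
    if m.sum()>5: print(round(y0,2),m.sum(),np.percentile(P[m][:,2],[5,50,95]).round(4))
```

```text
[ 0.49417172 -0.01035926  0.20382737] 0.03889401513044769 [-0.84166962 -0.42093025 -4.45200427] [-0.32645977 -0.12887398  0.027116  ] 59.997267723083496
0.02 2942 [0.2121 0.288  0.2992]
0.04 1805 [0.2109 0.2125 0.2876]
0.06 1380 [0.2098 0.2113 0.2126]
0.08 1373 [0.2088 0.2103 0.2117]
0.1 1306 [0.2079 0.2094 0.2108]
0.12 1194 [0.207  0.2086 0.21  ]
0.14 38 [0.2071 0.2081 0.2093]
```

View pics/s5.png

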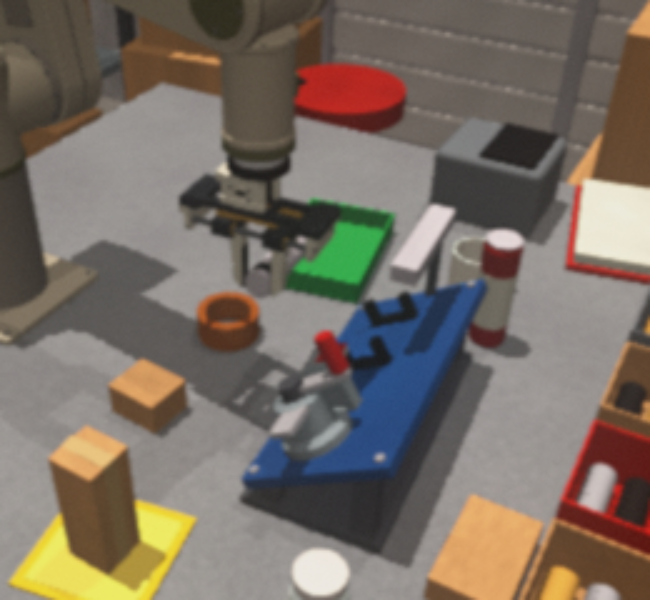

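Request:
{"fn": "send_rows", "kwargs": {
  "plan": [
    [[1, -0.05, 0.12, 0, 0.02], [1, -0.12, 0.28, 0, 0.05], [1, -0.19, 0.46, 0, 0.09], [1, -0.25, 0.64, 0, 0.09], [1, -0.31, 0.82, 0, 0.09], [1, -0.31, 1, 0, 0.09], [1, -0.31, 1, 0, 0.09]]
  ]
}}

```text
t: 17.65
tool_pos: [0.4348, 0.1956, 0.2044]
orientation: [-2.018, -2.406, -0.006]
force: [0.4, -0.2, -3.9]
opening: 0.0387
gripper_force: 60.0
```

Request:
{"fn": "send_rows", "kwargs": {
  "plan": [
    [[1, 0, 0.12, 0, 0], [1, 0, 0.25, 0, 0], [1, 0, 0.38, 0, 0], [1, 0, 0.47, -0.1, 0], [1, 0, 0.495, -0.25, 0], [1, 0, 0.495, -0.4, 0], [1, 0, 0.495, -0.5, 0], [1, 0, 0.495, -0.58, 0], [1, 0, 0.495, -0.6, 0], [1, 0, 0.495, -0.6, 0]]
  ]
}}

```text
t: 18.48
tool_pos: [0.4346, 0.2884, 0.0822]
orientation: [-2.024, -2.402, 0.004]
force: [-0.0, 0.9, -3.2]
opening: 0.0391
gripper_force: 60.0
```

Run:
```python
from h import *
s=telemetry.read_state(); t=s["tool_pos"]; print(t,s["q"],s["opening"],s["force"],s["gripper_force"])
im,d,K,E=grab("wrist"); cv2.imwrite("pics/w6.png",im); P=cloud(d,K,E,True); H=cv2.cvtColor(im,cv2.COLOR_BGR2HSV)
g=(H[...,0]>50)&(H[...,0]<75)&(H[...,1]>100)
ax=np.radians(99.6); u=np.array([np.cos(ax),np.sin(ax)]); w=np.array([u[1],-u[0]])
D=P[...,:2]-t[:2]; al=D@u; la=D@w
for lo in np.arange(.03,.18,.02):
    m=(abs(al-lo)<.01)&(abs(la)<.006)&(P[...,2]<.16)
    if m.sum()>5: print(round(lo,2),m.sum(),np.percentile(P[m][:,2],[5,50,95]).round(4))
m=(abs(la)<.01)&(P[...,2]<.16)&(P[...,2]>.06)&~g; print("pump along max",np.percentile(al[m],[98,99.5]))
rim=g&(P[...,2]>.033)&(P[...,2]<.045); print("rim",rim.sum(),"along",np.percentile(al[rim],[1,99]),"lat",np.percentile(la[rim],[1,99]))
```

```text
[0.43462997 0.28840258 0.08224709] [4.87522793e-01 5.32901946e-02 1.86019784e+00 1.47485706e-05
 1.23112876e+00 3.17132534e-01] 0.03909550512470941 [-0.00384122  0.88216399 -3.18388249] 59.997130036354065
0.03 945 [0.0896 0.0908 0.0922]
0.05 1011 [0.0887 0.09   0.0912]
0.07 1036 [0.0877 0.0891 0.0903]
0.09 1016 [0.0867 0.0881 0.0894]
0.11 951 [0.0858 0.0871 0.0885]
0.13 497 [0.0851 0.0865 0.0878]
pump along max [0.1286634  0.13061503]
rim 4796 along [-0.04151083  0.15487521] lat [-0.08442838  0.07301577]
```

View pics/w6.png

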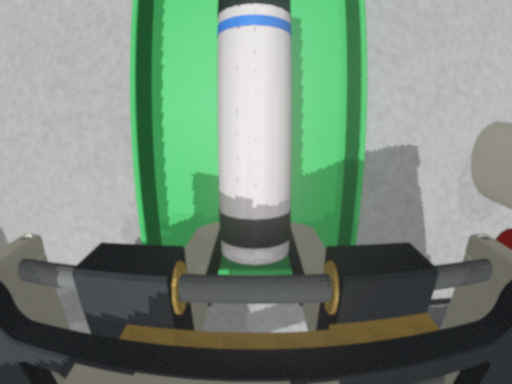

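Request:
{"fn": "send_rows", "kwargs": {
  "plan": [
    [[1, -0.02, 0, -0.06, 0], [1, -0.025, 0, -0.13, 0], [1, -0.025, 0, -0.175, 0], [1, -0.025, 0, -0.19, 0], [1, -0.025, 0, -0.2, 0], [1, -0.025, 0, -0.208, 0], [1, -0.025, 0, -0.216, 0], [1, -0.025, 0, -0.224, 0], [1, -0.025, 0, -0.232, 0], [1, -0.025, 0, -0.232, 0]]
  ]
}}

```text
t: 19.37
tool_pos: [0.4306, 0.2889, 0.0374]
orientation: [2.024, 2.402, 0.001]
force: [0.2, -0.6, -2.4]
opening: 0.039
gripper_force: 60.0
```

Request:
{"fn": "send_rows", "kwargs": {
  "plan": [
    [[1, 0, 0, -0.005, 0], [1, 0, 0, -0.01, 0], [1, 0, 0, -0.015, 0], [1, 0, 0, -0.015, 0], [1, 0, 0, -0.015, 0]]
  ]
}}

```text
t: 19.78
tool_pos: [0.4306, 0.2888, 0.0345]
orientation: [2.024, 2.402, 0.001]
force: [0.8, -0.8, -1.3]
opening: 0.0387
gripper_force: 60.0
```

```bash
cat > tr.py <<'E'
from h import *
s=telemetry.read_state(); t=s["tool_pos"]; print(t,s["opening"],s["force"],s["gripper_force"])
im,d,K,E=grab("wrist"); P=cloud(d,K,E,True)
ax=np.radians(99.6); u=np.array([np.cos(ax),np.sin(ax)]); w=np.array([u[1],-u[0]])
D=P[...,:2]-t[:2]; al=D@u; la=D@w
for lo in np.arange(.03,.18,.02):
    m=(abs(al-lo)<.01)&(abs(la)<.006)&(P[...,2]<t[2]+.06)
    if m.sum()>5: print(round(lo,2),m.sum(),np.percentile(P[m][:,2],[5,50,95]).round(4))
E
python3 tr.py
```

```text
[0.43063054 0.28879557 0.03446311] 0.03868502694770773 [ 0.75934063 -0.78664199 -1.266974  ] 59.99838352203369
0.03 941 [0.0434 0.0445 0.0456]
0.05 1050 [0.0434 0.0446 0.0456]
0.07 1104 [0.0432 0.0445 0.0457]
0.09 1081 [0.0432 0.0445 0.0457]
0.11 1017 [0.0433 0.0446 0.0459]
0.13 408 [0.0432 0.0446 0.046 ]
```

Request:
{"fn": "send_rows", "kwargs": {
  "plan": [
    [[0, 0, 0, 0, 0], [-0.3, 0, 0, 0, 0], [-0.5, 0, 0, 0, 0], [-0.5, 0, 0, 0, 0], [-0.5, 0, 0, 0, 0], [-0.5, 0, 0, 0, 0], [-0.5, 0, 0, 0.05, 0], [-0.5, 0, 0, 0.15, 0], [-0.5, 0, 0, 0.3, 0], [-0.5, 0, 0, 0.5, 0], [-0.5, 0, 0, 0.7, 0], [-0.5, 0, 0, 0.9, 0], [-0.5, -0.3, -0.4, 1, 0], [-0.5, -0.6, -0.8, 1, 0], [-0.5, -0.6, -0.8, 1, 0], [-0.5, -0.6, -0.8, 1, 0]]
  ]
}}

```text
t: 21.17
tool_pos: [0.3299, 0.1554, 0.2325]
orientation: [2.023, 2.403, 0.001]
force: [-0.2, 0.1, 1.4]
opening: 0.0697
gripper_force: 0.0
```

Run:
```python
from h import *
a,_,_,_=grab("top"); b,_,_,_=grab("scene"); cv2.imwrite("pics/fin.png",np.hstack([cv2.resize(a,(400,300)),cv2.resize(b,(400,300))])); print(telemetry.read_state()["t"],telemetry.read_state()["opening"])
```

```text
21.2667 0.06983699230738316
```

View pics/fin.png

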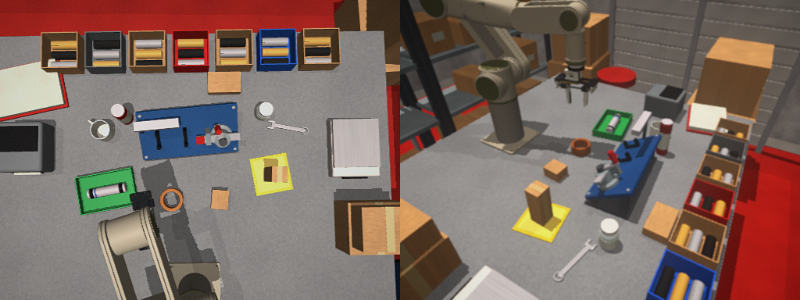

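The final view shows the pump flat in the green tray (110,190 in the left half), the carton upright on the mat (272,172), the crank left open, and the other things where they were.

```bash
python3 -c "
from plant import order
print(order.close_job())"
```

```text
the job is handed in; nothing more can be done
None
```

The job is handed in at about 21 s: the carton stands upright on the yellow mat, the crank is wound open by a full turn, and the pump lies flat in the green tray with the gripper clear of everything. The hand-in gave no verdict, and the last pictures showed the other things in place.

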